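Hold the inclination gauge flush on the sine table

TASK

Take an inclination reading: press the console's start button fully down and let it spring back, then pick up the inclination gauge by its black grip block, tilt it to match the sloping face of the sine table, and hold it flush on the middle of that face, its long side straight up the slope, pushing gently so that the sprung top plate stays about half way down on its springs. Finish while still gripping the gauge and pressing it there; leave the table's slope and everything else on the bench as they are.

Things in the scene. Friction and masses are not known exactly. Their poses are not given: they have to be found in the camera images.
- gauge: inclination gauge, loose on the bench, 0.2 to 0.33 kg: flat aluminium base plate 90 (x) x 64 (y) x 8 (z) mm with an upright black grip block 60 (x) x 24 (y) x 46 (z) mm centred on it, 54 mm high in all. Origin: centre of the underside; z up through the block, x along the long side. Yaw within 0.5 rad. Take the block across its 24 mm (along y), fingertips just above the base plate.
- stage: sine table: heavy fixed steel base 170 (x) x 120 (y) x 28 (z) mm; on it a hinged steel plate set at a slope, and on that, on short springs, a flat aluminium top plate (platen). Origin: centre of the underside of the base; z up, x from the low, hinged edge (nearer the robot) to the raised far edge. The hinge runs along y, 75 mm to the -x side of the origin, 45 mm above the bench.
- face (a point): centre of the upper face of the sine table's sprung top plate (140 along x, 120 along y, 7 mm thick; face 21 mm above the hinge axis, square to it). z: outward normal of the face, x: up the slope, y: level. The slope differs each time, 10 to 27 degrees, rising away from the robot; its hinge is clamped and does not yield.
- platen (a joint): how far the sprung top plate is pushed in along its normal, m: 0 at rest, 0.008 bottomed (8 mm). It yields at about 4 N, then 1 N more per mm (12 N at the bottom, rigid beyond); pressed or not it keeps its slope.
- start (a joint): travel of the start button in m: 0 released, 0.006 fully down; a spring pushes it back, about 5 N holds it fully down.
- start_top (a point): centre of the top of the start button: a round metal button 28 mm across in a dark collar 44 mm across, on top of a grey console box 110 x 90 x 40 mm that is fixed to the bench. Released, its top is 58 mm above the bench and 6 mm above the collar; it is pressed straight down.
- screwdriver: bystander, to be left alone: black-handled screwdriver lying flat; origin under its middle.
- spanner: bystander, to be left alone: steel open-ended spanner lying flat; origin under its middle.
- pulley: bystander, to be left alone: aluminium belt pulley, 64 mm across and 40 mm high, standing on its flange; origin under its middle.
- oiler: bystander, to be left alone: white oil bottle, 44 mm across and 110 mm high, standing; origin under its middle.
- parts_bin: bystander, to be left alone: open grey plastic parts bin, 120 x 180 x 50 mm; origin under its middle.
- bush: bystander, to be left alone: brass bush, 36 mm across and 45 mm high, standing; origin under its middle.
- parallel: bystander, to be left alone: plain steel bar (parallel), 130 x 25 x 30 mm, lying flat; origin under its middle.
Things that resemble listed ones, but are neither listed nor needed, are in the scene too. Leave any green look-alike of the part that bears start alone.

How it is judged:
By the outcome, as a careful person would: the job done as asked, in the order asked, and still so for the second after the job is handed in, while the arm keeps its last pose, push and grip.
It also fails if it takes over 51 s, if anything falls off the work surface, if the arm or the gripper's body presses on something with over 40 N, if the wrist force passes 120 N, or if a joint passes its speed limit or range.

ROBOT

A 6-joint arm with a two-finger parallel gripper is mounted at the origin on the work surface. World frame = base frame: x ahead of the robot, y to its left, z up, the work surface at z = 0. Lengths are in m, angles in degrees, forces in N, time in s.
With the tool pointing down it reaches from about 0.4 to 0.825 m from the base axis. Payload 7 kg.
Tool frame: the origin (TCP) lies between the finger pads; the fingertips stand 22 mm ahead of it and the grasp point (between the pads) lies 3 mm ahead of it; z points along the fingers, y is the line along which they close (so a half turn about z gives the same grasp; the last joint's range is limited). The gripper opens to 88 mm and grips with 3 to 60 N. Pads are 19 mm wide; open, the fingers measure 130 mm over their backs; the gripper's body (78 mm by 193 mm) begins 47 mm behind the grasp point.
Start: joints at [-51.904, 20.546, 0.682, 0, -70.136, -16.507], TCP at [0.248, -0.628, 0.249] pointing down, gripper open.
Joint ranges: [-176.03, 176.03], [-82.01, 121.73], [-58.28, 71.71], [-173.87, 95.51], [-174.79, -0.11], [-173.66, 173.66]. Speed limits (degrees/s): [136.94, 136.94, 172.46, 180, 180, 180].

INTERFACE

Orientations are given as [roll, pitch, yaw] about the fixed x, y, z axes, in that order (R = Rz(yaw) Ry(pitch) Rx(roll)).
In Python, from plant import ctrl gives the robot as it stands.
- The arm moves only by the tool apply_moves, never from a script. Its argument "targets" is a list of rows, each an object with "travel": the shift along the tool's x, y, z in mm, a list of three; "roll": the turn about the tool's z in degrees; "jaw": the finger opening in mm, from 0 to 87.6. In form: [{"travel": [tx, ty, tz], "roll": roll, "jaw": jaw}, ...]. A call has 1 to 10 rows; each row shifts and turns the commanded pose from where the row before left it, along the tool's axes as they then stand; what a row does not reach is not made up. A row lasts 1/10 s, in which the tool goes at most 50 mm and 8.59 degrees, less where a joint would pass 70% of its speed; a pose out of reach is approached as far as the arm can. A call with a gripper value outside its range is refused whole. The fingers move at their own pace and stop on an object; the grip force is fixed at half the most. Time passes only in rows, so rows that do not move let the fingers close. It gives the time, the measured TCP pose, the force, the opening and the grip force at its end, in the units of the state.
- ctrl.get_obs(): the state, without advancing time (a new reading comes with each control period).
- ctrl.snapshot(name): name is "side" or "top"; returns the picture (400x640x3 uint8, red, green, blue); there is no depth.
- ctrl.calibration(name): a dict with "K" (3x3 intrinsics, pixels), "extrinsics" (4x4, takes a point from camera to world coordinates). Camera axes: x right, y down, z forward; pixel columns grow to the right and rows downward; lengths in m; the calibration is good to about 2 mm. A picture is of the moment at which its call begins. calibration takes no time and is no camera call.
- ctrl.close_job(): hands the job in; it is judged then, once.
The state is a dict: "clock": time; "joint_pos": joint angles; "qvel": joint speeds; "tau": joint torques, N m; "tool_pos": TCP position; "orientation": TCP orientation; "force": force on the tool from outside, world axes, zero at the start; "moment": the same for the moment, N m; "opening": finger opening in m; "gripper_force": force on a finger pad.
Only numpy, scipy, OpenCV 4.12 (cv2) and the standard library are available. Lean on these libraries where they do the work, as an engineer would, in place of code of your own. Each camera call takes 0.05 s, during which the arm holds its last target. There are 200 camera calls.

## Working session

There is one attempt and no reset: what is moved stays moved. The work goes in short steps, Python scripts to look and compute and a tool call to move; the robot and the scene stay as the last step left them, time stands still between calls to the robot, and variables do not carry over. Pictures are saved under pics/ and viewed, at most 10 in all, crops included, and the job is handed in when it is done.

Besides the shell and the picture viewer there is one more tool, called after "Request:" as name(argument=value, ...) on one line, values as JSON. apply_moves: Moves the arm, as the interface text tells. Its arguments: {"type":"object","properties":{"targets":{"type":"array","items":{"type":"object","properties":{"travel":{"type":"array","items":{"type":"number"}},"roll":{"type":"number"},"jaw":{"type":"number"}}}}},"required":["targets"]}

```bash
ls; mkdir -p pics; python3 - <<'E'
from plant import ctrl
import cv2,numpy as np
for n in("side","top"):
    im=ctrl.snapshot(n);cv2.imwrite(f"pics/{n}0.png",im[:,:,::-1]);c=ctrl.calibration(n);print(n,np.round(c["K"],1).tolist(),np.round(c["extrinsics"],4).tolist())
print(ctrl.get_obs())
E
```

```text
pics
side [[435.3, 0.0, 316.4], [0.0, 435.3, 199.5], [0.0, 0.0, 1.0]] [[-0.9961, -0.0575, 0.0668, 0.5066], [-0.0868, 0.7725, -0.629, 0.7497], [-0.0154, -0.6324, -0.7745, 0.93], [0.0, 0.0, 0.0, 1.0]]
top [[457.6, 0.0, 313.4], [0.0, 457.6, 206.2], [0.0, 0.0, 1.0]] [[0.0234, -0.9871, 0.1581, 0.3992], [-0.9997, -0.0242, -0.0033, 0.0629], [0.0071, -0.158, -0.9874, 1.1147], [0.0, 0.0, 0.0, 1.0]]
{'clock': 0.1, 'joint_pos': array([-5.19049475e+01,  2.05870057e+01,  6.39648160e-01, -1.71391874e-02,
       -7.01344607e+01, -1.65061669e+01]), 'qvel': array([ 0.01637477, -0.12791178,  0.16636345,  0.0747014 , -0.00408886,
        0.1743691 ]), 'tau': array([-1.04226827e-03, -5.84162199e+01,  2.93752849e+01,  7.01546565e+00,
        1.01941256e-02, -6.34711841e-05]), 'tool_pos': array([ 0.24818885, -0.62729606,  0.24772664]), 'orientation': array([ 1.79916975e+02, -7.79929760e-03, -1.58416944e+02]), 'force': array([-0.23056004, -0.54252616, -0.13378147]), 'moment': array([-0.00737211,  0.02303065,  0.03817069]), 'gripper_force': 0.0, 'opening': 0.08747072606816539}
```

View pics/side0.png

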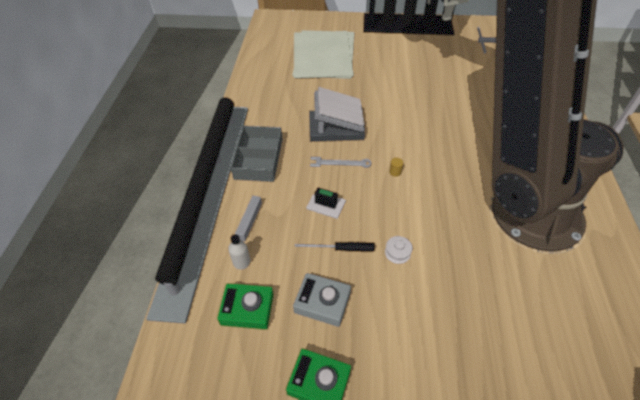

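View pics/top0.png

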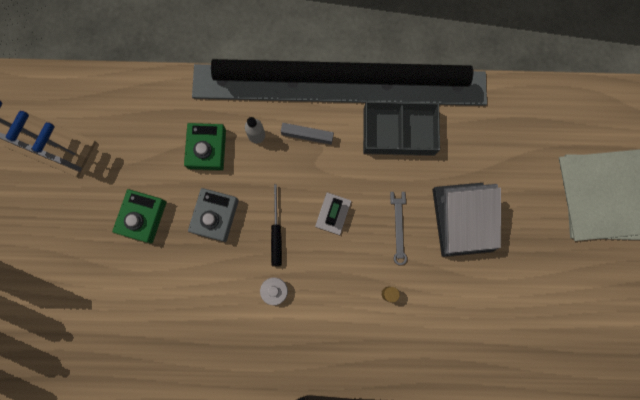

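The side view shows the grey console button at about (329,295), the gauge at (326,200) and the sine table at (340,112). In the top view they are at (209,219), (334,213) and (470,220). Next I'll enlarge the crops.

```bash
python3 - <<'E'
import cv2,numpy as np
s=cv2.imread("pics/side0.png");t=cv2.imread("pics/top0.png")
def c(im,x,y,w,h,W,H):return cv2.resize(im[y:y+h,x:x+w],(W,H),interpolation=cv2.INTER_CUBIC)
a=np.hstack([c(s,300,80,75,65,400,347//1),c(t,425,172,86,74.__int__(),400,347)])
b=np.hstack([c(s,300,180,50,40,270,216),c(t,310,187,50,40,270,216),c(t,184,183,60,48,260,216)])
cv2.imwrite("pics/crops.png",np.vstack([a,b]))
E
```

```text
File "<stdin>", line 4
    a=np.hstack([c(s,300,80,75,65,400,347//1),c(t,425,172,86,74.__int__(),400,347)])
                                                               ^
SyntaxError: invalid decimal literal
```

```bash
python3 - <<'E'
import cv2,numpy as np
s=cv2.imread("pics/side0.png");t=cv2.imread("pics/top0.png")
def c(im,x,y,w,h,W,H):return cv2.resize(im[y:y+h,x:x+w],(W,H),interpolation=cv2.INTER_CUBIC)
a=np.hstack([c(s,300,80,75,65,400,347),c(t,425,172,86,74,400,344)[:344].copy() if 0 else c(t,425,172,86,74,400,347)])
b=np.hstack([c(s,300,180,50,40,270,216),c(t,310,187,50,40,270,216),c(t,184,183,60,48,260,216)])
cv2.imwrite("pics/crops.png",np.vstack([a,b]))
E
```

```text
(no output)
```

View pics/crops.png

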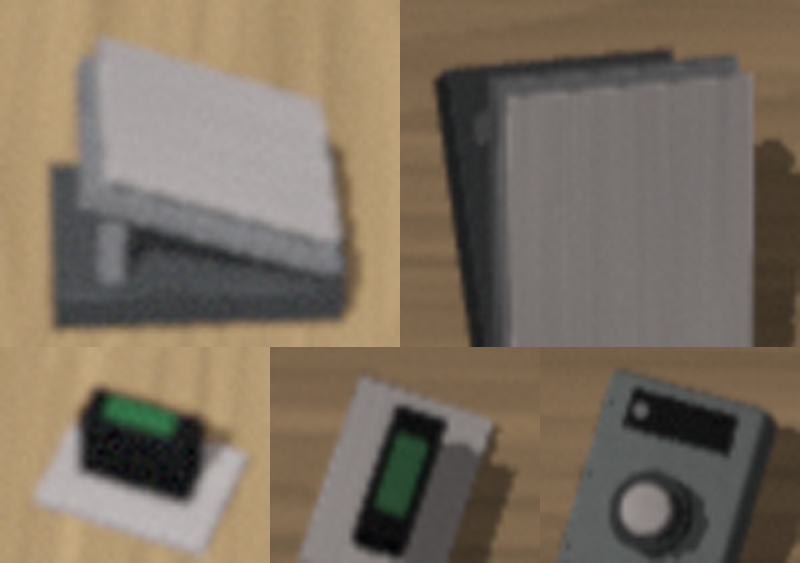

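The face shows as a clear light quadrilateral in both views, raised towards +x. The gauge and the button can also be segmented, so I'll extract their corners and blobs.

```bash
cat > h.py <<'E'
import cv2,numpy as np
from plant import ctrl
cal={n:ctrl.calibration(n) for n in("side","top")}
def ray(n,p):
    K,E=cal[n]["K"],cal[n]["extrinsics"];d=E[:3,:3]@np.linalg.solve(K,[p[0],p[1],1.]);return E[:3,3],d
def onz(n,p,z):
    o,d=ray(n,p);return o+d*(z-o[2])/d[2]
def P(n):return cal[n]["K"]@np.linalg.inv(cal[n]["extrinsics"])[:3]
def proj(n,X):
    q=P(n)@np.append(X,1);return q[:2]/q[2]
def tri(a,b):
    X=cv2.triangulatePoints(P("side"),P("top"),np.float64(a).reshape(2,1),np.float64(b).reshape(2,1))[:,0];return X[:3]/X[3]
def blob(im,box,f,k=4):
    x,y,w,h=box;c=cv2.resize(im[y:y+h,x:x+w],None,fx=k,fy=k,interpolation=cv2.INTER_CUBIC)
    m=f(cv2.cvtColor(c,cv2.COLOR_BGR2HSV).astype(int)).astype(np.uint8)*255
    m=cv2.morphologyEx(m,cv2.MORPH_OPEN,np.ones((k,k)))
    cs,_=cv2.findContours(m,cv2.RETR_EXTERNAL,cv2.CHAIN_APPROX_NONE);c0=max(cs,key=cv2.contourArea)
    return c0,m,lambda p:(np.float64(p)+.5)/k-.5+[x,y]
def quad(c0):
    h=cv2.convexHull(c0)
    return cv2.approxPolyN(h,4,ensure_convex=True)[0].astype(float) if hasattr(cv2,'approxPolyN') else cv2.approxPolyDP(h,.03*cv2.arcLength(h,True),True)[:,0]
E
python3 - <<'E'
from h import *
s=cv2.imread("pics/side0.png");t=cv2.imread("pics/top0.png")
H=lambda im,x,y:cv2.cvtColor(im,cv2.COLOR_BGR2HSV)[y,x].tolist()
print("side face",H(s,340,108),H(s,320,90),"front rim",H(s,340,124),H(s,316,100),"wood",H(s,372,130),"plate",H(s,316,209),"blk",H(s,325,202),"green",H(s,326,193))
print("top face",H(t,470,220),H(t,490,230),"rim",H(t,447,230),H(t,470,189),"base",H(t,438,200),"wood",H(t,430,200),"plate",H(t,326,200),"shad plate",H(t,344,213),"blk",H(t,334,203),"green",H(t,334,212),"btn",H(t,208,219),"collar",H(t,220,219),"box",H(t,200,200))
E
```

```text
side face [12, 8, 169] [0, 11, 166] front rim [150, 4, 120] [110, 6, 128] wood [18, 91, 184] plate [176, 10, 186] blk [60, 97, 21] green [70, 143, 112]
top face [8, 17, 122] [4, 15, 122] rim [150, 3, 88] [0, 6, 88] base [90, 6, 43] wood [16, 96, 127] plate [4, 15, 136] shad plate [174, 16, 81] blk [68, 114, 58] green [67, 107, 74] btn [4, 14, 142] collar [90, 10, 51] box [80, 8, 95]
```

```bash
python3 - <<'E'
from h import *
np.set_printoptions(precision=4,suppress=True)
s=cv2.imread("pics/side0.png");t=cv2.imread("pics/top0.png")
def order(q,f): return q[np.argsort([f(p) for p in q])]
Q={}
for n,im,box,v in(("side",s,(300,80,75,65),145),("top",t,(425,172,90,95),105)):
    c,m,b=blob(im,box,lambda h:(h[...,1]<55)&(h[...,2]>v));Q[n]=b(quad(c));cv2.imwrite(f"pics/m_{n}.png",m);print(n,Q[n].round(1).tolist())
# cyclic match
best=None
for rev in(1,-1):
  for k in range(4):
    B=np.roll(Q["top"][::rev],k,0);X=np.array([tri(a,b) for a,b in zip(Q["side"],B)])
    e=sum(np.linalg.norm(proj("side",x)-a)+np.linalg.norm(proj("top",x)-b) for x,a,b in zip(X,Q["side"],B))
    if best is None or e<best[0]:best=(e,X)
e,X=best;print("err",e);print(X);C=X.mean(0);U,S,V=np.linalg.svd(X-C);n=V[2]*np.sign(V[2][2])
print("C",C,"n",n,"tilt",np.degrees(np.arccos(n[2])),"yaw",np.degrees(np.arctan2(-n[1],-n[0])),"sides",[np.linalg.norm(X[i]-X[i-1]) for i in range(4)],"planeres",S)
for i in range(4):
  d=X[i]-X[i-1];print("edge yaw",np.degrees(np.arctan2(d[1],d[0])),"elev",np.degrees(np.arcsin(d[2]/np.linalg.norm(d))))
# gauge
c,m,b=blob(t,(310,187,50,54),lambda h:(h[...,1]<50)&(h[...,2]>66));q=b(quad(c))
W=np.array([onz("top",p,.008) for p in q]);print("gauge plate top",q.round(1).tolist(),W.tolist(),W.mean(0),[np.linalg.norm(W[i]-W[i-1]) for i in range(4)],[np.degrees(np.arctan2(*(W[i]-W[i-1])[1::-1])) for i in range(4)])
g={}
for n,im,box in(("side",s,(300,180,50,40)),("top",t,(310,187,50,40))):
    c,m,b=blob(im,box,lambda h:(h[...,0]>55)&(h[...,0]<85)&(h[...,1]>75)&(h[...,2]>65),4);M=cv2.moments(c);g[n]=b([M["m10"]/M["m00"],M["m01"]/M["m00"]]);r=cv2.minAreaRect(c);print(n,"green",g[n],r)
print("green tri",tri(g["side"],g["top"]),onz("side",g["side"],.054),onz("top",g["top"],.054))
c,m,b=blob(s,(300,180,50,40),lambda h:(h[...,1]<50)&(h[...,2]>150));q=b(quad(c));W=np.array([onz("side",p,.008) for p in q]);print("side plate",q.tolist(),W)
g={}
for n,im,box,v in(("side",s,(316,284,26,22),140),("top",t,(196,208,26,22),115)):
    c,m,b=blob(im,box,lambda h:(h[...,1]<55)&(h[...,2]>v));(p,ax,_)=cv2.fitEllipse(c);g[n]=b(p);print(n,"btn",g[n],np.array(ax)/4,onz(n,g[n],.058))
print(tri(g["side"],g["top"]))
E
```

```text
side [[360.6, 98.9], [363.4, 125.6], [318.9, 113.4], [317.4, 85.9]]
top [[500.1, 247.4], [448.4, 252.4], [447.4, 192.4], [501.1, 187.1]]
err 2.8439915792434878
[[ 0.4799 -0.3708  0.0659]
 [ 0.4673 -0.2543  0.0574]
 [ 0.5987 -0.24    0.1084]
 [ 0.6124 -0.3576  0.1175]]
C [ 0.5396 -0.3057  0.0873] n [-0.3647  0.0292  0.9307] tilt 21.458455509532257 yaw -4.578972576698651 sides [np.float64(0.1428089603231599), np.float64(0.11746129380321801), np.float64(0.14169034705334263), np.float64(0.11875482506565258)] planeres [0.1424 0.1179 0.0001]
edge yaw -174.3276283899808 elev -21.18174004941359
edge yaw 96.17984730907804 elev -4.150289846219464
edge yaw 6.208279690148189 elev 21.077013660512122
edge yaw -83.36310849292963 elev 4.4174288589517765
gauge plate top [[351.6, 200.4], [339.9, 235.1], [314.6, 226.6], [326.4, 191.9]] [[0.5931537167569462, -0.034223120958335795, 0.00800000000000023], [0.5069037571186437, -0.006579643367388227, 0.008000000000000007], [0.5261520951340233, 0.05513406589670305, 0.008000000000000007], [0.6128640282776336, 0.028184122148117087, 0.008000000000000007]] [0.559
[... 283 characters left out ...]
een [325.7469 192.7028] ((104.39189147949219, 52.351356506347656), (54.185325622558594, 19.26262664794922), 17.10272979736328)
top green [334.0649 210.3841] ((97.80001068115234, 95.09999084472656), (20.55480194091797, 52.810035705566406), 18.434947967529297)
green tri [0.5603 0.0107 0.0507] [0.5597 0.0135 0.054 ] [0.5603 0.0108 0.054 ]
side plate [[346.625, 198.875], [337.375, 218.875], [304.875, 208.875], [312.375, 194.375]] [[ 0.5039 -0.0073  0.008 ]
 [ 0.5253  0.0626  0.008 ]
 [ 0.6142  0.0357  0.008 ]
 [ 0.5988 -0.0164  0.008 ]]
side btn [328.356  293.5173] [12.0858 12.2644] [0.5325 0.3054 0.058 ]
top btn [207.786  218.7137] [10.1705 10.4714] [0.5329 0.3042 0.058 ]
[0.5328 0.3046 0.0566]
```

The measurements are consistent. I'll refine the slope with a constrained corner fit while moving the arm towards the button, starting by rolling to yaw 180 so the tool axes line up with the world axes.

Request:
apply_moves(targets=[{"travel": [0,0,0],"roll": 7.2,"jaw": 0},{"travel": [0,0,0],"roll": 7.2,"jaw": 0},{"travel": [0,0,0],"roll": 7.2,"jaw": 0},{"travel": [-14.2,46.6,6],"roll": 0,"jaw": 0},{"travel": [-14.2,46.6,6],"roll": 0,"jaw": 0},{"travel": [-14.2,46.6,6],"roll": 0,"jaw": 0},{"travel": [-14.2,46.6,6],"roll": 0,"jaw": 0},{"travel": [-14.2,46.6,6],"roll": 0,"jaw": 0},{"travel": [-14.2,46.6,6],"roll": 0,"jaw": 0},{"travel": [-14.2,46.6,6],"roll": 0,"jaw": 0}])

```text
clock: 1.1
tool_pos: [0.3478, -0.2996, 0.2062]
orientation: [180.0, 0.0, 180.0]
force: [1.2, -0.2, -0.1]
opening: 0.0134
gripper_force: 0.0
```

```bash
python3 - <<'E'
from h import *
from scipy.optimize import least_squares
S=np.array([[360.6,98.9],[363.4,125.6],[318.9,113.4],[317.4,85.9]]);T=np.array([[500.1,247.4],[448.4,252.4],[447.4,192.4],[501.1,187.1]])
# order: near-right(-y), near-left(+y), far-left, far-right ; top order from triangulation match
T=np.array([[500.1,247.4],[448.4,252.4],[447.4,192.4],[501.1,187.1]])
q=np.array([[-70,-60],[-70,60],[70,60],[70,-60]])/1000.
def pts(p):
    a,b=p[3],p[4];x=np.array([np.cos(a)*np.cos(b),np.sin(a)*np.cos(b),np.sin(b)]);y=np.array([-np.sin(a),np.cos(a),0])
    return p[:3]+q[:,:1]*x+q[:,1:]*y
def f(p,off):
    X=pts(p);o=p[5:].reshape(2,2) if off else np.zeros((2,2))
    r=np.r_[(np.array([proj("side",x) for x in X])-S+o[0]).ravel(),(np.array([proj("top",x) for x in X])-T+o[1]).ravel()]/.4
    return np.r_[r,p[5:]/1.] if off else r
for off in(0,1):
    r=least_squares(f,np.r_[.54,-.305,.09,.1,.36,np.zeros(4*off)],args=(off,));p=r.x
    cov=np.linalg.inv(r.jac.T@r.jac);print(p[:3].round(4),np.degrees(p[3:5]).round(2),"sd",np.degrees(np.sqrt(np.diag(cov))[3:5]).round(2),"off",p[5:].round(2),"rms",(np.sqrt((r.fun**2).mean())*.4).round(2))
    b=p[4];print("L from z",(p[2]-.045-.021*np.cos(b))/np.sin(b))
E
```

```text
[ 0.5397 -0.3055  0.088 ] [ 6.24 21.04] sd [0.29 0.55] off [] rms 0.66
L from z 0.06513112268271232
[ 0.5389 -0.2996  0.0966] [ 6.36 21.37] sd [0.29 0.56] off [ 0.05  1.18  1.34 -0.04] rms 0.51
L from z 0.08799857251869654
```

Request:
apply_moves(targets=[{"travel": [-14.2,46.6,6],"roll": 0,"jaw": 0},{"travel": [-14.2,46.6,6],"roll": 0,"jaw": 0},{"travel": [-14.2,46.6,6],"roll": 0,"jaw": 0},{"travel": [-14.2,46.6,6],"roll": 0,"jaw": 0},{"travel": [-14.2,46.6,6],"roll": 0,"jaw": 0},{"travel": [-14.2,46.6,6],"roll": 0,"jaw": 0},{"travel": [-14.2,46.6,6],"roll": 0,"jaw": 0},{"travel": [-14.2,46.6,6],"roll": 0,"jaw": 0},{"travel": [-14.2,46.6,6],"roll": 0,"jaw": 0},{"travel": [-14.2,46.6,6],"roll": 0,"jaw": 0}])

```text
clock: 2.1
tool_pos: [0.4899, 0.1666, 0.1462]
orientation: [-180.0, -0.0, -180.0]
force: [1.5, -0.5, 0.4]
opening: 0.0007
gripper_force: 0.0
```

Request:
apply_moves(targets=[{"travel": [-14.2,46.6,6],"roll": 0,"jaw": 0},{"travel": [-14.2,46.6,6],"roll": 0,"jaw": 0},{"travel": [-14.2,46.6,6],"roll": 0,"jaw": 0},{"travel": [0,0,15],"roll": 0,"jaw": 0},{"travel": [0,0,15],"roll": 0,"jaw": 0},{"travel": [0,0,0],"roll": 0,"jaw": 0}])

```text
clock: 2.7
tool_pos: [0.5311, 0.3036, 0.0958]
orientation: [-179.8, -0.2, 180.0]
force: [-1.1, -1.2, -0.4]
opening: 0.0002
gripper_force: 0.0
```

Request:
apply_moves(targets=[{"travel": [0,0,8],"roll": 0,"jaw": 0},{"travel": [0,0,8],"roll": 0,"jaw": 0},{"travel": [0,0,4],"roll": 0,"jaw": 0},{"travel": [0,0,3],"roll": 0,"jaw": 0},{"travel": [0,0,1],"roll": 0,"jaw": 0},{"travel": [0,0,0],"roll": 0,"jaw": 0}])

```text
clock: 3.3
tool_pos: [0.533, 0.3045, 0.078]
orientation: [179.9, 0.1, -180.0]
force: [-9.0, -2.3, 23.3]
opening: 0.0002
gripper_force: 11.9
```

Request:
apply_moves(targets=[{"travel": [0,0,0],"roll": 0,"jaw": 0},{"travel": [0,0,0],"roll": 0,"jaw": 0}])

```text
clock: 3.5
tool_pos: [0.5331, 0.3045, 0.078]
orientation: [179.9, 0.1, -180.0]
force: [-7.9, -2.3, 25.1]
opening: 0.0003
gripper_force: 11.9
```

```bash
python3 - <<'E'
from h import *
o=ctrl.get_obs();print(o)
s=ctrl.snapshot("side")[:,:,::-1];t=ctrl.snapshot("top")[:,:,::-1]
f=lambda im,x,y,w,h:cv2.resize(im[y:y+h,x:x+w],(400,400),interpolation=cv2.INTER_CUBIC)
cv2.imwrite("pics/b1.png",np.hstack([f(s,275,240,100,100),f(t,160,170,100,100)]))
E
```

```text
{'clock': 3.5, 'joint_pos': array([ 4.79693162e+01,  2.37617738e+01, -1.91359118e+01,  6.64243901e-02,
       -4.69610302e+01, -1.37980634e+02]), 'qvel': array([ 0.0137767 , -0.02867429,  0.04517257, -0.05025774,  0.08704876,
       -0.12243898]), 'tau': array([-1.00914359e+00, -4.31823242e+01,  1.99201941e+01,  4.19229627e+00,
        2.77262494e+00,  9.02900094e-03]), 'tool_pos': array([0.5330621 , 0.30446756, 0.07795621]), 'orientation': array([ 1.79927624e+02,  1.30710974e-01, -1.79966126e+02]), 'force': array([-7.91070323, -2.30441711, 25.14230127]), 'moment': array([-1.04726603,  3.08246743,  0.01848063]), 'gripper_force': 11.891996115009533, 'opening': 0.00026288572406859114}
```

View pics/b1.png

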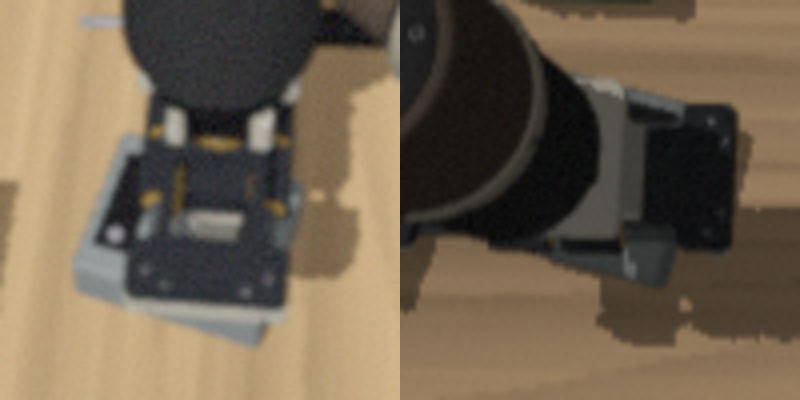

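The picture shows the closed fingers standing on the button. Force is 25 N, so something is rigid. I'll rise in steps to see the spring profile and confirm a full stroke.

Request:
apply_moves(targets=[{"travel": [0,0,-3],"roll": 0,"jaw": 0},{"travel": [0,0,0],"roll": 0,"jaw": 0},{"travel": [0,0,0],"roll": 0,"jaw": 0}])

```text
clock: 3.9
tool_pos: [0.5329, 0.3044, 0.0785]
orientation: [179.9, 0.1, 180.0]
force: [-0.7, -0.0, 4.1]
opening: 0.0002
gripper_force: 2.4
```

Request:
apply_moves(targets=[{"travel": [0,0,-3],"roll": 0,"jaw": 0},{"travel": [0,0,0],"roll": 0,"jaw": 0},{"travel": [0,0,0],"roll": 0,"jaw": 0}])

```text
clock: 4.2
tool_pos: [0.5329, 0.3044, 0.0807]
orientation: [180.0, 0.0, 180.0]
force: [1.5, 0.7, 3.5]
opening: 0.0007
gripper_force: 1.7
```

Request:
apply_moves(targets=[{"travel": [0,0,-5],"roll": 0,"jaw": 0},{"travel": [0,0,0],"roll": 0,"jaw": 0},{"travel": [0,0,0],"roll": 0,"jaw": 0}])

```text
clock: 4.5
tool_pos: [0.532, 0.304, 0.0851]
orientation: [-180.0, -0.1, 180.0]
force: [-0.5, 0.4, -0.4]
opening: 0.0007
gripper_force: 0.0
```

The spring force runs 4.1, then 3.5, then 0 N over about 6 mm, so the button was fully pressed and has been released. Next is the gauge.

Request:
apply_moves(targets=[{"travel": [0,0,-50],"roll": 0,"jaw": 0},{"travel": [-4,-42,0],"roll": 0,"jaw": 60},{"travel": [-4,-42,0],"roll": 0,"jaw": 70},{"travel": [-4,-42,0],"roll": 0,"jaw": 80},{"travel": [-4,-42,0],"roll": 0,"jaw": 80},{"travel": [-4,-42,0],"roll": 0,"jaw": 80},{"travel": [-4,-42,0],"roll": 0,"jaw": 80},{"travel": [-3.5,-40.5,0],"roll": 0,"jaw": 80},{"travel": [0,0,0],"roll": 8.4,"jaw": 80},{"travel": [0,0,0],"roll": 8.4,"jaw": 80}])

```text
clock: 5.5
tool_pos: [0.5593, 0.0102, 0.135]
orientation: [-180.0, -0.1, 162.7]
force: [0.2, -0.0, 0.0]
opening: 0.0668
gripper_force: 0.0
```

Request:
apply_moves(targets=[{"travel": [0,0,20],"roll": 0.6,"jaw": 80},{"travel": [0,0,20],"roll": 0,"jaw": 80},{"travel": [0,0,20],"roll": 0,"jaw": 80},{"travel": [0,0,20],"roll": 0,"jaw": 80},{"travel": [0,0,12],"roll": 0,"jaw": 80},{"travel": [0,0,0],"roll": 0,"jaw": 80},{"travel": [0,0,0],"roll": 0,"jaw": 80}])

```text
clock: 6.2
tool_pos: [0.5601, 0.0118, 0.0437]
orientation: [-180.0, -0.0, 162.6]
force: [0.3, 0.4, 1.4]
opening: 0.0799
gripper_force: 0.0
```

Request:
apply_moves(targets=[{"travel": [0,0,3.5],"roll": 0,"jaw": 60},{"travel": [0,0,0],"roll": 0,"jaw": 40},{"travel": [0,0,0],"roll": 0,"jaw": 0},{"travel": [0,0,0],"roll": 0,"jaw": 0},{"travel": [0,0,0],"roll": 0,"jaw": 0},{"travel": [0,0,0],"roll": 0,"jaw": 0},{"travel": [0,0,0],"roll": 0,"jaw": 0},{"travel": [0,0,0],"roll": 0,"jaw": 0}])

```text
clock: 7.0
tool_pos: [0.5599, 0.0118, 0.04]
orientation: [-180.0, -0.0, 162.6]
force: [0.3, 0.9, 0.8]
opening: 0.0238
gripper_force: 30.0
```

Request:
apply_moves(targets=[{"travel": [0,0,-40],"roll": 0,"jaw": 0},{"travel": [0,0,-40],"roll": -7.9,"jaw": 0},{"travel": [0,0,-40],"roll": -7.9,"jaw": 0},{"travel": [0,0,-40],"roll": -7.9,"jaw": 0},{"travel": [8.3,-38.8,0],"roll": 0,"jaw": 0},{"travel": [8.3,-38.8,0],"roll": 0,"jaw": 0},{"travel": [8.3,-38.8,0],"roll": 0,"jaw": 0},{"travel": [8.3,-38.8,0],"roll": 0,"jaw": 0},{"travel": [8.3,-38.8,0],"roll": 0,"jaw": 0},{"travel": [8.3,-38.8,0],"roll": 0,"jaw": 0}])

```text
clock: 8.0
tool_pos: [0.5352, -0.2264, 0.1997]
orientation: [180.0, -0.0, -173.7]
force: [1.4, 0.2, -1.9]
opening: 0.0236
gripper_force: 30.0
```

Request:
apply_moves(targets=[{"travel": [8.3,-38.8,0],"roll": 0,"jaw": 0},{"travel": [8.3,-38.8,0],"roll": 0,"jaw": 0},{"travel": [0,0,15],"roll": 0,"jaw": 0},{"travel": [0,0,15],"roll": 0,"jaw": 0},{"travel": [0,0,10],"roll": 0,"jaw": 0},{"travel": [0,0,0],"roll": 0,"jaw": 0},{"travel": [0,0,0],"roll": 0,"jaw": 0},{"travel": [0,0,0],"roll": 0,"jaw": 0}])

```text
clock: 8.8
tool_pos: [0.5286, -0.3038, 0.1609]
orientation: [-180.0, 0.1, -173.7]
force: [-0.3, 0.6, -1.0]
opening: 0.0236
gripper_force: 30.0
```

```bash
python3 - <<'E'
from h import *
o=ctrl.get_obs();print(o["clock"],o["tool_pos"],o["orientation"],o["force"],o["moment"],o["opening"])
s=ctrl.snapshot("side")[:,:,::-1];t=ctrl.snapshot("top")[:,:,::-1]
cv2.imwrite("pics/s2.png",s);cv2.imwrite("pics/t2.png",t)
f=lambda im,x,y,w,h:cv2.resize(im[y:y+h,x:x+w],(400,400),interpolation=cv2.INTER_CUBIC)
cv2.imwrite("pics/c2.png",np.hstack([f(s,290,50,100,100),f(t,420,165,100,100)]))
E
```

```text
8.8 [ 0.52855841 -0.30383081  0.16089989] [-1.79966823e+02  5.91037387e-02 -1.73666774e+02] [-0.26496696  0.62914968 -1.01474767] [ 0.00209632 -0.00417285  0.00047004] 0.02364128381219442
```

View pics/c2.png

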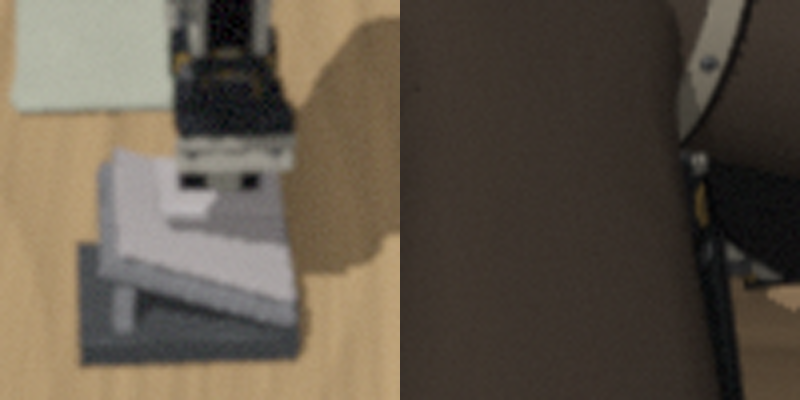

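The side view shows the gauge level above the face centre, with its white plate end at crop (190,205). The top view is blocked by the arm. I'll come down onto the slope step by step and let the gauge pivot in the pads.

Request:
apply_moves(targets=[{"travel": [0,0,6],"roll": 0,"jaw": 0},{"travel": [0,0,5],"roll": 0,"jaw": 0},{"travel": [0,0,0],"roll": 0,"jaw": 0},{"travel": [0,0,0],"roll": 0,"jaw": 0}])

```text
clock: 9.3
tool_pos: [0.5278, -0.304, 0.1488]
orientation: [180.0, -0.0, -173.7]
force: [-0.3, -0.2, -2.0]
opening: 0.024
gripper_force: 30.0
```

Request:
apply_moves(targets=[{"travel": [0,0,2],"roll": 0,"jaw": 0},{"travel": [0,0,2],"roll": 0,"jaw": 0},{"travel": [0,0,0],"roll": 0,"jaw": 0}])

```text
clock: 9.6
tool_pos: [0.5284, -0.3041, 0.1455]
orientation: [-180.0, 0.1, -173.7]
force: [-1.3, 0.6, 2.8]
opening: 0.0238
gripper_force: 30.0
```

Request:
apply_moves(targets=[{"travel": [0,0,2],"roll": 0,"jaw": 0},{"travel": [0,0,2],"roll": 0,"jaw": 0},{"travel": [0,0,0],"roll": 0,"jaw": 0}])

```text
clock: 9.9
tool_pos: [0.529, -0.3043, 0.142]
orientation: [-179.9, 0.1, -173.7]
force: [-1.0, 1.6, 6.5]
opening: 0.0237
gripper_force: 30.0
```

Request:
apply_moves(targets=[{"travel": [0,0,2],"roll": 0,"jaw": 0},{"travel": [0,0,2],"roll": 0,"jaw": 0},{"travel": [0,0,0],"roll": 0,"jaw": 0}])

```text
clock: 10.2
tool_pos: [0.5286, -0.3044, 0.1382]
orientation: [-179.9, 0.1, -173.7]
force: [-2.4, 0.3, 8.5]
opening: 0.0237
gripper_force: 30.0
```

Request:
apply_moves(targets=[{"travel": [0,0,2],"roll": 0,"jaw": 0},{"travel": [0,0,2],"roll": 0,"jaw": 0},{"travel": [0,0,0],"roll": 0,"jaw": 0}])

```text
clock: 10.5
tool_pos: [0.5279, -0.3044, 0.1341]
orientation: [-179.9, 0.0, -173.7]
force: [-3.1, 0.7, 8.0]
opening: 0.0239
gripper_force: 30.0
```

```bash
python3 - <<'E'
from h import *
o=ctrl.get_obs();print(o["clock"],o["tool_pos"],o["orientation"],o["force"],o["moment"],o["opening"])
s=ctrl.snapshot("side")[:,:,::-1];cv2.imwrite("pics/s3.png",s)
cv2.imwrite("pics/c3.png",cv2.resize(s[70:150,290:390],(750,600),interpolation=cv2.INTER_CUBIC))
E
```

```text
10.5 [ 0.52788735 -0.30442927  0.13407894] [-1.79946204e+02  2.15352851e-02 -1.73691051e+02] [-3.0661111   0.7121406   7.95828222] [0.47702413 1.07979083 0.0616428 ] 0.023929216770122805
```

View pics/c3.png

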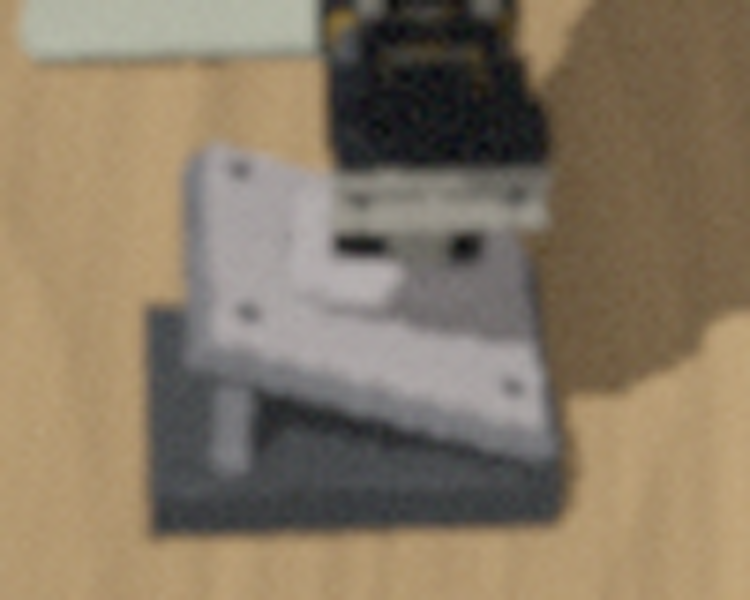

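The pads now show corner screws as the platen compresses, and the force has levelled off at about 8 N, so the gauge is pivoting. I'll keep going.

Request:
apply_moves(targets=[{"travel": [0,0,2],"roll": 0,"jaw": 0},{"travel": [0,0,2],"roll": 0,"jaw": 0},{"travel": [0,0,0],"roll": 0,"jaw": 0}])

```text
clock: 10.85
tool_pos: [0.5264, -0.3046, 0.1298]
orientation: [-180.0, -0.1, -173.7]
force: [-6.5, -0.8, 9.5]
opening: 0.0241
gripper_force: 30.0
```

Request:
apply_moves(targets=[{"travel": [0,0,2],"roll": 0,"jaw": 0},{"travel": [0,0,2],"roll": 0,"jaw": 0},{"travel": [0,0,0],"roll": 0,"jaw": 0}])

```text
clock: 11.15
tool_pos: [0.5254, -0.3046, 0.1255]
orientation: [180.0, -0.2, -173.7]
force: [-8.8, -1.0, 9.5]
opening: 0.0237
gripper_force: 30.0
```

```bash
python3 - <<'E'
from h import *
o=ctrl.get_obs();print(o["clock"],o["tool_pos"],o["orientation"],o["force"],o["moment"],o["opening"])
s=ctrl.snapshot("side")[:,:,::-1];cv2.imwrite("pics/s4.png",s)
cv2.imwrite("pics/c4.png",cv2.resize(s[70:150,290:390],(750,600),interpolation=cv2.INTER_CUBIC))
E
```

```text
11.15 [ 0.52541111 -0.30464052  0.12553076] [ 179.99339803   -0.23340919 -173.73301495] [-8.76264396 -0.96591469  9.47217677] [-0.40551096  3.20980656  0.09376026] 0.023704442023744964
```

View pics/c4.png

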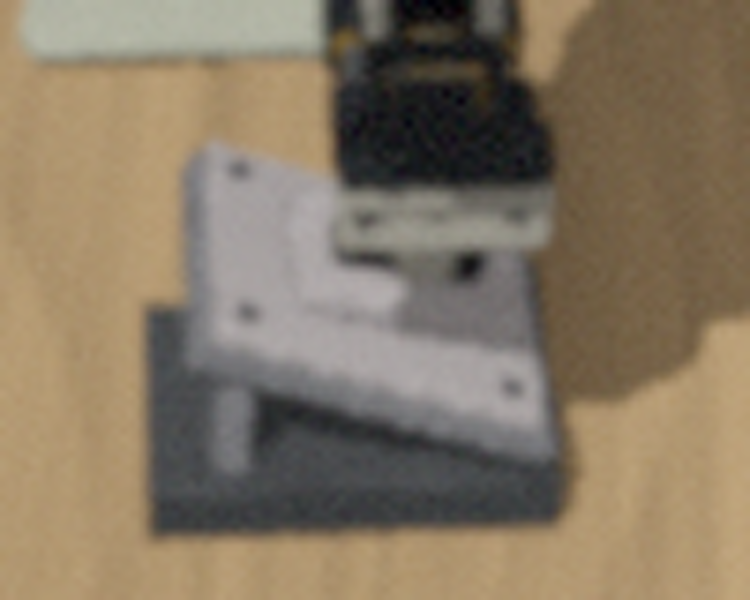

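The platen seems near bottom with the gauge a few degrees short of flush. I'll check the compression from the images, then press a little further along the normal.

```bash
cat > m.py <<'E'
from h import *
def pc(im):
    c,m,b=blob(im,(300,80,75,65),lambda h:(h[...,1]<55)&(h[...,2]>145))
    h=b(cv2.convexHull(c)[:,0])
    # intersect left edge and bottom edge lines
    pts=b(c[:,0]);L=pts[(abs(pts[:,1]-101)<8)&(pts[:,0]<322)];B=pts[(pts[:,0]>325)&(pts[:,0]<355)&(pts[:,1]>112)]
    a=np.polyfit(L[:,1],L[:,0],1);k=np.polyfit(B[:,0],B[:,1],1);y=(k[0]*a[1]+k[1])/(1-k[0]*a[0]);return np.array([a[0]*y+a[1],y])
r=pc(cv2.imread("pics/side0.png"))
X=np.array([.597,-.236,.116]);n=np.array([-.356,-.039,.934]);g=proj("side",X-.001*n)-proj("side",X)
def comp(im): d=pc(im)-r;return d.round(2),(d@g/(g@g)).round(2)
E
python3 - <<'E'
from m import *
for k in(2,3,4):print(k,comp(cv2.imread(f"pics/s{k}.png")),g)
E
```

```text
2 (array([ 0.21, -0.  ]), np.float64(-0.33)) [-0.12057087  0.25800624]
3 (array([-0.92,  4.08]), np.float64(14.36)) [-0.12057087  0.25800624]
4 (array([-0.98,  4.13]), np.float64(14.59)) [-0.12057087  0.25800624]
```

Request:
apply_moves(targets=[{"travel": [-0.4,0,1],"roll": 0,"jaw": 0},{"travel": [-0.4,0,1],"roll": 0,"jaw": 0},{"travel": [0,0,0],"roll": 0,"jaw": 0},{"travel": [0,0,0],"roll": 0,"jaw": 0}])

```text
clock: 11.6
tool_pos: [0.5252, -0.3046, 0.1234]
orientation: [180.0, -0.3, -173.7]
force: [-12.6, -2.0, 11.2]
opening: 0.0236
gripper_force: 30.0
```

Request:
apply_moves(targets=[{"travel": [-0.4,0,1],"roll": 0,"jaw": 0},{"travel": [0,0,0],"roll": 0,"jaw": 0},{"travel": [0,0,0],"roll": 0,"jaw": 0}])

```text
clock: 11.9
tool_pos: [0.5252, -0.3046, 0.1223]
orientation: [180.0, -0.4, -173.8]
force: [-14.1, -2.2, 12.1]
opening: 0.0237
gripper_force: 30.0
```

Request:
apply_moves(targets=[{"travel": [-0.4,0,1],"roll": 0,"jaw": 0},{"travel": [0,0,0],"roll": 0,"jaw": 0},{"travel": [0,0,0],"roll": 0,"jaw": 0}])

```text
clock: 12.2
tool_pos: [0.5252, -0.3046, 0.1212]
orientation: [179.9, -0.4, -173.8]
force: [-15.1, -3.4, 11.9]
opening: 0.0241
gripper_force: 30.0
```

Request:
apply_moves(targets=[{"travel": [-0.4,0,1],"roll": 0,"jaw": 0},{"travel": [0,0,0],"roll": 0,"jaw": 0},{"travel": [0,0,0],"roll": 0,"jaw": 0}])

```text
clock: 12.5
tool_pos: [0.5253, -0.3046, 0.1202]
orientation: [179.9, -0.5, -173.8]
force: [-16.1, -2.8, 12.5]
opening: 0.0235
gripper_force: 30.0
```

```bash
python3 - <<'E'
from m import *
o=ctrl.get_obs();print(o["clock"],o["tool_pos"],o["force"],o["moment"])
s=ctrl.snapshot("side")[:,:,::-1];cv2.imwrite("pics/s5.png",s);print(pc(s),r)
cv2.imwrite("pics/c5.png",cv2.resize(s[85:135,310:372],(744,600),interpolation=cv2.INTER_CUBIC))
E
```

```text
12.5 [ 0.5252506  -0.30463034  0.12015337] [-16.06025864  -2.75389873  12.45521612] [-1.0033482   5.18393842  0.09008748]
[318.1420659  117.34206093] [319.29128726 112.98221471]
```

View pics/c5.png

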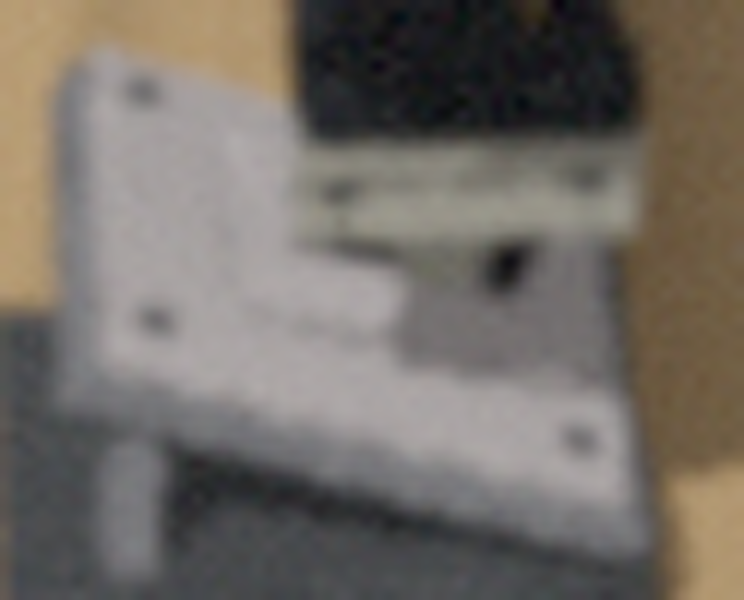

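```bash
python3 - <<'E'
from m import *
# plane pressed 8mm; face centre guesses
a=np.radians(6.3);xs=np.array([np.cos(a),np.sin(a),0]);ys=np.array([-np.sin(a),np.cos(a),0])
def crop(p):return ((p-[310,85]+.5)*12-.5).round(0)
P=np.array([.5252,-.3046,.1202-.005])
for th in(21,):
  for phi in(0,10,15,18,21,24):
    f=np.radians(phi);u=np.cos(f)*xs+np.sin(f)*[0,0,1];n=-np.sin(f)*xs+np.cos(f)*np.array([0,0,1.])
    A=P-.035*n+.045*u+.032*ys;B=P-.035*n-.045*u+.032*ys;C=P-.035*n+.045*u-.032*ys
    p,q,c=[proj("side",v) for v in(A,B,C)];print(phi,crop(p),crop(q),crop(c),"slope",((q-p)[1]/(q-p)[0]).round(3))
p,q=np.array([318.9,113.4]),np.array([363.4,125.6]);print((q-p)[1]/(q-p)[0])
im=cv2.imread("pics/s5.png");g=cv2.cvtColor(im,cv2.COLOR_BGR2GRAY)
print(g[106:120,328:362])
E
```

```text
Traceback (most recent call last):
TypeError: can't multiply sequence by non-int of type 'numpy.float64'
```

```bash
python3 - <<'E'
from m import *
a=np.radians(6.3);xs=np.array([np.cos(a),np.sin(a),0]);ys=np.array([-np.sin(a),np.cos(a),0]);zs=np.array([0,0,1.])
def crop(p):return ((p-[310,85]+.5)*12-.5).round(0)
P=np.array([.5252,-.3046,.1202-.005])
for phi in(0,10,15,18,21,24):
    f=np.radians(phi);u=np.cos(f)*xs+np.sin(f)*zs;n=-np.sin(f)*xs+np.cos(f)*zs
    A=P-.035*n+.045*u+.032*ys;B=P-.035*n-.045*u+.032*ys
    p,q=[proj("side",v) for v in(A,B)];print(phi,crop(p),crop(q),"slope",((q-p)[1]/(q-p)[0]).round(3))
p,q=np.array([318.9,113.4]),np.array([363.4,125.6]);print((q-p)[1]/(q-p)[0])
im=cv2.imread("pics/s5.png");g=cv2.cvtColor(im,cv2.COLOR_BGR2GRAY)
print(g[106:120,328:362])
E
```

```text
0 [250. 368.] [611. 358.] slope -0.027
10 [229. 342.] [582. 381.] slope 0.112
15 [220. 328.] [566. 392.] slope 0.184
18 [216. 319.] [556. 397.] slope 0.23
21 [212. 310.] [546. 403.] slope 0.277
24 [209. 301.] [535. 407.] slope 0.326
0.27415730337078625
[[161 161 164 167 165 163 159 152 147 136 123 109 103  95  91  99 105 107
  108 104 107  95  79  47  22  46  79 102 113 110 111 101  82  72]
 [158 160 165 166 167 167 164 167 163 159 156 154 147 140 129 116 105 106
  105 110 104  95  68  39  25  59  90 104 114 108 112 101  84  73]
 [160 158 166 168 170 170 169 168 168 167 168 165 167 162 150 134 117 109
  106 104 109  94  72  46  46  76 103 112 111 108 112 101  86  72]
 [164 163 164 167 166 169 166 167 170 171 169 166 166 168 160 144 119 113
  109 110 107 100  90  75  80  95 103 109 111 111 112 103  82  70]
 [166 163 159 157 160 165 166 164 166 169 167 167 169 169 161 137 117 113
  115 114 113 111 105 103 100 109 111 111 111 111 112 110  91  79]
 [165 166 160 158 155 159 159 154 158 161 159 164 167 165 151 128 114 114
  114 112 114 111 115 114 107 109 109 110 112 111 112 106  95  78]
 
[... 427 characters left out ...]
 167 165 169 167 167 166 167 168 166 166 168 167 163 157 140 131 130
  130 127 118 114 111 110 116 121 120 126 124 118 110 112 102  89]
 [168 164 168 168 166 168 168 170 167 167 166 164 165 166 164 159 156 157
  154 148 136 133 133 133 132 133 136 136 134 130 116 107 106  93]
 [157 157 162 171 167 169 166 167 168 167 168 167 167 165 168 166 168 164
  165 164 159 156 154 157 156 150 144 144 143 138 132 133 122 105]
 [138 141 151 156 159 166 167 168 165 167 169 168 164 167 166 169 164 166
  165 165 166 162 164 163 162 162 157 158 156 156 155 153 145 123]
 [124 128 125 138 149 157 156 157 157 163 167 167 165 166 166 167 167 166
  166 166 166 163 168 164 167 163 164 162 162 160 160 163 158 140]]
```

```bash
cat >> m.py <<'E'
def strip(g,cols=range(331,341)):
    out=[]
    for c in cols:
        y0=110.7+.25*(c-331);ys=np.arange(int(y0-3),int(y0+5));d=np.clip(166-g[ys,c]-2,0,None);w=d*np.exp(-((ys-y0)/1.8)**2);out.append((w*ys).sum()/w.sum())
    return np.polyfit(list(cols),out,1)[0].round(3),np.round(out,2)
def avg(k): return np.mean([cv2.cvtColor(ctrl.snapshot("side"),cv2.COLOR_RGB2GRAY).astype(float) for _ in range(k)],0)
E
python3 - <<'E'
from m import *
for k in(4,5):print(k,strip(cv2.imread(f"pics/s{k}.png",0).astype(float)))
g=avg(10);np.save("a5.npy",g);print(strip(g));print(g[106:118,328:344].round(0).astype(int))
# bottom face edge slope via gradient for reference
cols=range(330,356);e=[]
for c in cols:
    y0=120+.27*(c-330);ys=np.arange(int(y0-5),int(y0+6));d=np.clip(-np.diff(g[ys,c]),0,None);e.append(((ys[:-1]+.5)*d).sum()/d.sum())
print("platen edge slope",np.polyfit(list(cols),e,1))
E
```

```text
4 (np.float64(0.208), array([110.64, 110.91, 111.09, 111.37, 111.67, 111.77, 111.93, 112.02,
       112.3 , 112.67]))
5 (np.float64(0.238), array([110.72, 110.94, 111.33, 111.7 , 111.77, 111.92, 112.16, 112.46,
       112.73, 112.9 ]))
(np.float64(0.244), array([110.69, 110.9 , 111.13, 111.69, 111.75, 111.94, 112.08, 112.42,
       112.75, 112.86]))
[[159 159 163 166 166 163 159 155 148 136 121 110 103  96  94 100]
 [160 159 164 167 167 167 167 166 164 160 155 152 148 139 129 115]
 [160 158 163 168 170 169 168 167 168 167 167 166 165 161 152 132]
 [162 161 163 166 169 169 166 168 169 169 169 169 169 168 162 142]
 [166 164 160 158 160 162 164 164 167 168 166 168 170 169 159 137]
 [165 165 160 156 157 159 156 154 157 158 159 164 167 166 151 127]
 [166 165 164 162 162 161 154 150 152 152 151 153 156 151 136 119]
 [166 166 166 165 165 164 160 160 159 158 153 149 150 147 134 118]
 [167 166 165 166 166 166 166 164 165 164 161 159 160 159 148 127]
 [167 167 167 168 167 167 167 166 167 166 166 165 166 164 157 141]
 [166 165 167 169 168 167 167 167 166 167 166 166 165 166 164 159]
 [156 157 163 166 168 167 168 168 167 167 167 166 166 167 167 166]]
platen edge slope [ 0.2623457  34.56611886]
```

The gauge plate edge slope is 0.244 px/px against 0.262 for the platen, so it is nearly flush. To make it exact I'll back off until the spring is almost relaxed, loosen briefly so the gauge settles flat on the slope, then regrip.

Request:
apply_moves(targets=[{"travel": [1.5,0,-0.5],"roll": 0,"jaw": 0},{"travel": [0.7,0,-2],"roll": 0,"jaw": 0},{"travel": [0.7,0,-2],"roll": 0,"jaw": 0},{"travel": [0,0,0],"roll": 0,"jaw": 0},{"travel": [0,0,0],"roll": 0,"jaw": 0}])

```text
clock: 13.55
tool_pos: [0.5251, -0.3045, 0.1245]
orientation: [180.0, -0.2, -173.7]
force: [-6.3, -1.6, 5.6]
opening: 0.0239
gripper_force: 30.0
```

Request:
apply_moves(targets=[{"travel": [0.7,0,-2],"roll": 0,"jaw": 0},{"travel": [0,0,0],"roll": 0,"jaw": 0},{"travel": [0,0,0],"roll": 0,"jaw": 0}])

```text
clock: 13.85
tool_pos: [0.525, -0.3044, 0.1263]
orientation: [180.0, -0.1, -173.7]
force: [-4.3, -1.3, 3.7]
opening: 0.0238
gripper_force: 30.0
```

Request:
apply_moves(targets=[{"travel": [1.2,0,-1],"roll": 0,"jaw": 0},{"travel": [0.8,0,-0.8],"roll": 0,"jaw": 0},{"travel": [0,0,0],"roll": 0,"jaw": 0},{"travel": [0,0,0],"roll": 0,"jaw": 0}])

```text
clock: 14.25
tool_pos: [0.5244, -0.3044, 0.1284]
orientation: [-180.0, 0.0, -173.7]
force: [-2.0, -1.1, 0.9]
opening: 0.024
gripper_force: 30.0
```

```bash
python3 - <<'E'
from m import *
s=ctrl.snapshot("side")[:,:,::-1];cv2.imwrite("pics/s6.png",s);print(pc(s)-r)
cv2.imwrite("pics/c6.png",cv2.resize(s[80:130,310:372],(744,600),interpolation=cv2.INTER_CUBIC))
E
```

```text
[0.38169905 2.11498686]
```

View pics/c6.png

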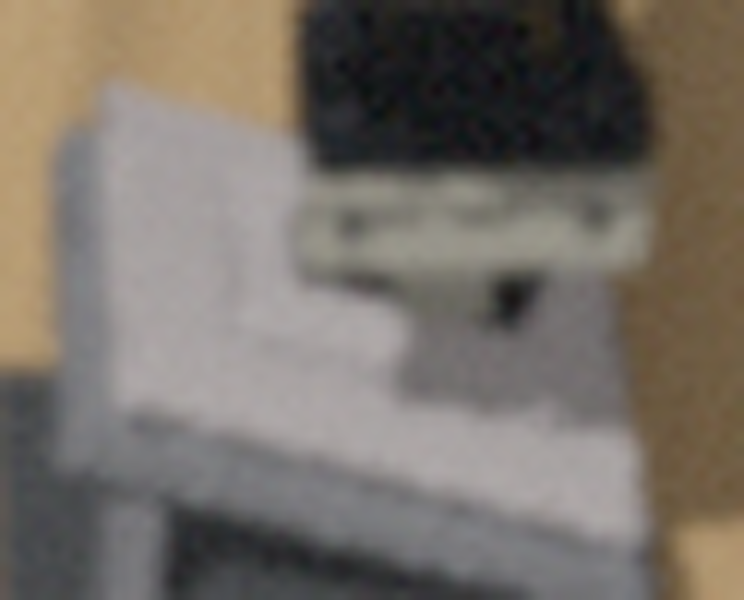

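The platen is nearly relaxed with the gauge resting on it. I'll open slightly, let it settle and regrip.

Request:
apply_moves(targets=[{"travel": [0,0,0],"roll": 0,"jaw": 26},{"travel": [0,0,0],"roll": 0,"jaw": 26},{"travel": [0,0,0],"roll": 0,"jaw": 26}])

```text
clock: 14.6
tool_pos: [0.5248, -0.3043, 0.1284]
orientation: [-180.0, 0.0, -173.7]
force: [-0.4, -0.0, -0.4]
opening: 0.0259
gripper_force: 0.0
```

```bash
python3 - <<'E'
from m import *
print(pc(cv2.imread("pics/s6.png"))-r)
a=cv2.imread("pics/s6.png",0).astype(float)
g=avg(4);b=cv2.imread("pics/s6.png");cv2.imwrite("pics/s7.png",g)
print(ctrl.get_obs()["opening"],ctrl.get_obs()["force"])
for c in (331,334,337,340): print(c,a[102:116,c].astype(int),g[102:116,c].round().astype(int))
E
```

```text
[0.38169905 2.11498686]
0.025939027812808848 [ 0.38674349 -0.30589201  0.32171596]
331 [164 165 164 168 170 164 159 160 164 162 166 166 168 162] [163 164 165 164 165 163 160 161 165 166 166 167 167 162]
334 [141 152 162 167 168 167 159 159 160 164 164 168 166 167] [151 152 159 164 164 163 159 157 155 163 167 166 166 166]
337 [119 115 146 164 164 167 166 157 160 163 164 167 166 164] [117  98 126 156 163 164 163 158 155 162 165 166 166 166]
340 [107  82 106 153 167 168 168 164 160 155 163 166 165 167] [111  72  81 130 157 166 166 167 162 163 164 165 166 166][ WARN:0@3.783] global loadsave.cpp:1063 imwrite_ Unsupported depth image for selected encoder is fallbacked to CV_8U.
```

```bash
python3 - <<'E'
from m import *
S=np.float32([[360.6,98.9],[363.4,125.6],[318.9,113.4],[317.4,85.9]]);q=np.float32([[-70,-60],[-70,60],[70,60],[70,-60]])
H=cv2.getPerspectiveTransform(S,q)
for c in([243,345],[400,385]):
  print(cv2.perspectiveTransform(np.float32([[(np.array(c)+.5)/12-.5+[310,80]]]),H))
E
```

```text
[[[35.171036 24.554111]]]
[[[-6.086326 22.941883]]]
```

Request:
apply_moves(targets=[{"travel": [0,0,0],"roll": 0,"jaw": 0},{"travel": [0,0,0],"roll": 0,"jaw": 0},{"travel": [0,0,0],"roll": 0,"jaw": 0}])

```text
clock: 15.1
tool_pos: [0.5244, -0.3044, 0.1284]
orientation: [180.0, 0.0, -173.7]
force: [0.9, 0.8, 0.0]
opening: 0.0236
gripper_force: 30.0
```

```bash
python3 - <<'E'
from m import *
g=avg(10);np.save("a8.npy",g);print(g[96:114,322:342].round().astype(int))
s=ctrl.snapshot("side")[:,:,::-1];c,m,b=blob(s,(300,80,75,65),lambda h:(h[...,1]<55)&(h[...,2]>145));print(pc(s),r)
c=np.clip((g[80:130,310:372]-90)*2.6,0,255).astype(np.uint8);cv2.imwrite("pics/c8.png",cv2.resize(c,(744,600),interpolation=cv2.INTER_CUBIC))
E
```

```text
[[161 161 161 161 160 160 156 153 158 162 164 163 160 150 143 138 136 137
  141 141]
 [161 161 162 162 162 160 155 152 157 163 165 163 158 148 137 132 121 116
  119 124]
 [160 161 161 161 162 161 156 152 158 164 164 162 154 143 139 131 108  93
  104 118]
 [162 162 161 161 161 161 157 155 160 163 164 159 151 144 145 139 121 111
  123 136]
 [162 163 162 163 161 161 158 158 164 164 163 161 154 148 147 146 139 134
  141 147]
 [164 164 163 163 163 162 160 161 166 165 164 161 155 142 140 140 136 131
  138 142]
 [164 163 163 164 163 163 160 161 164 165 163 161 150 129 118 116 112 105
  112 117]
 [164 163 164 163 163 164 160 160 164 165 163 161 152 130 109  97  84  72
   71  73]
 [164 163 163 162 164 163 160 161 163 164 163 163 159 150 136 127 115 100
   82  65]
 [165 165 164 163 164 162 162 160 163 165 165 164 164 161 158 155 151 144
  130 114]
 [165 165 165 164 164 164 162 159 161 164 166 166 164 165 163 164 164 162
  157 151]
 [165 164 165 164 165 165 162 159 160 163 165 166 163 164 165 166 165 166
  166 164]
 [165 165 165 164 165 165 165 164 161 159 160 160 159 160 162 162 166 167
  167 166]
 [167 166 166 165 166 166 164 165 164 161 161 160 156 154 154 157 164 167
  167 165]
 [166 165 166 167 166 166 166 165 166 164 164 162 157 153 153 156 159 162
  164 162]
 [167 165 165 166 167 166 166 166 166 165 166 164 162 161 161 162 162 161
  162 156]
 [166 164 166 167 168 167 166 166 166 167 167 166 166 165 166 165 164 164
  164 158]
 [152 156 162 165 166 166 167 168 166 166 167 166 166 166 167 166 165 166
  165 163]]
[319.58127123 115.12256391] [319.29128726 112.98221471]
```

View pics/c8.png

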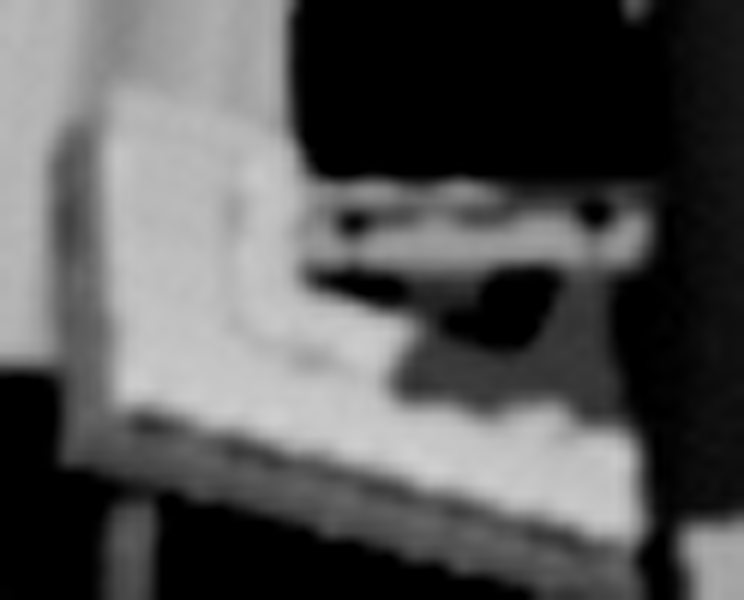

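The gauge sits flat on the face, with its up-slope edge at crop x≈238 and its +y bottom edge about (245,345) to (390,375). The face corners are (108,95), (118,410) and (635,545). I'll check the platen's present compression with edge profiles.

```bash
python3 - <<'E'
from m import *
for k in(0,2,3,5,6):
  im=cv2.imread("pics/side0.png" if k==0 else f"pics/s{k}.png",0).astype(int);print(k,im[111:130,327],im[118:136,345],"left",im[100,311:326],"top col322",im[80:94,322])
g=np.load("a8.npy").round().astype(int);print(8,g[111:130,327],g[118:136,345],g[100,311:326],g[80:94,322])
X=np.array([.597,-.236,.116])
print(ctrl.get_obs()["clock"])
E
```

```text
0 [168 168 168 166 153 127 125 128 126 121 113  81  50  46  47  50  59  67
  74] [170 168 152 127 126 130 126 122 110  79  54  52  69  72  75  79  77  70] left [162 158 153 136 120 125 129 144 160 164 165 164 165 163 164] top col322 [149 150 151 149 151 150 153 156 160 163 162 163 162 164]
2 [166 165 166 164 148 129 126 124 123 117 109  85  53  41  43  43  53  66
  74] [169 165 149 125 124 130 122 119 111  82  54  51  74  78  72  81  79  73] left [159 158 148 130 118 123 127 142 155 163 162 161 162 161 158] top col322 [149 146 147 148 149 150 151 153 159 158 160 161 163 162]
3 [164 165 165 163 166 163 151 134 117 118 108  87  48  40  44  47  55  66
  69] [165 165 166 167 154 136 124 115 109  80  51  54  66  75  75  77  77  66] left [157 157 148 130 119 126 140 155 161 163 163 159 162 160 159] top col322 [145 148 147 149 149 149 150 150 146 149 149 136 116 126]
5 [165 165 167 167 165 168 159 137 124 120 112  83  55  46  42  39  55  61
  68] [166 165 166 166 156 143 126 118 109  87  51  51  67  74  74  81  81  71] left [158 155 149 131 120 126 143 156 163 161 157 161 160 160 163] top col322 [146 148 147 149 147 149 148 147 149 153 153 136 118 127]
6 [165 167 168 162 151 129 123 126 124 122 109  79  54  42  41  51  57  66
  75] [167 167 149 125 124 130 124 118 110  80  54  53  66  73  75  79  80  76] left [159 159 146 132 121 119 129 141 158 162 162 163 163 162 161] top col322 [147 147 144 148 148 148 148 153 159 160 158 161 162 160]
8 [166 167 166 164 151 129 124 126 122 118 111  83  53  45  43  48  58  67
  73] [169 165 151 126 124 128 125 122 110  80  54  53  68  74  76  79  80  71] [159 159 150 131 119 122 128 142 158 164 163 162 163 162 163] [147 148 149 149 149 148 150 154 159 160 160 160 162 161]
15.65
```

```bash
python3 - <<'E'
from m import *
a=np.radians(6.3);xs=np.array([np.cos(a),np.sin(a),0]);ys=np.array([-np.sin(a),np.cos(a),0])
P=np.array([.5286,-.3038,.1209])
print("pred s2 corner",proj("side",P+.045*xs+.032*ys),proj("side",P+.045*xs+.032*ys+[0,0,.008]))
g=cv2.imread("pics/s2.png",0).astype(int);print(g[96:108,324:346])
S=np.float32([[360.6,98.9],[363.4,125.6],[318.9,113.4],[317.4,85.9]]);q=np.float32([[-70,-60],[-70,60],[70,60],[70,-60]])
H=cv2.getPerspectiveTransform(S,q)
for p in([330,109.3],[329,98],[336,110.9],[340,112]):print(p,cv2.perspectiveTransform(np.float32([[p]]),H))
E
```

```text
pred s2 corner [329.35314867 104.39706658] [329.37404655 102.18923337]
[[161 158 159 161 160 164 171 172 174 163 133  84  58  50  46  51  53  70
   96 104 108 105]
 [159 159 163 161 158 161 170 172 172 168 149 124 112 116 114 110 113 114
  124 128 111 107]
 [161 160 161 160 159 160 167 175 173 170 167 163 160 163 162 160 161 164
  158 152 124 109]
 [160 161 160 161 158 158 170 174 175 174 170 174 174 176 174 174 174 174
  170 153 130 115]
 [161 158 159 162 157 161 169 174 174 175 178 176 175 176 177 177 176 171
  161 139 119 112]
 [162 162 162 164 158 162 172 177 176 179 179 181 181 180 181 179 179 166
  142 123 115 114]
 [164 163 162 162 157 159 166 173 176 177 175 179 181 181 179 182 174 152
  130 114 116 117]
 [164 160 165 162 161 159 160 164 162 161 159 160 162 165 163 163 158 143
  121 111 113 111]
 [162 163 165 163 160 160 156 154 142 138 137 140 140 144 145 142 141 132
  118 107 109 112]
 [163 161 165 162 163 162 158 144 128 121 119 117 123 123 120 121 122 118
  112 109 110 111]
 [163 164 164 164 167 164 160 153 134 114 112 114 114 111 116 111 112 109
  110 110 110 109]
 [162 164 161 165 164 164 161 160 150 136 130 127 129 131 130 130 126 118
  112 114 114 113]]
[330, 109.3] [[[34.727863 28.750547]]]
[329, 98] [[[ 35.477413 -20.523727]]]
[336, 110.9] [[[15.979931 28.360458]]]
[340, 112] [[[ 3.3611763 28.246395 ]]]
```

The platen is at rest and the gauge sits flat, but it is about 8–10 mm down-slope and 3 mm to −y of the middle. I'll lift slightly, shift it, and come back down.

Request:
apply_moves(targets=[{"travel": [1.4,0,-3.7],"roll": 0,"jaw": 0},{"travel": [-3.8,1.7,-1.5],"roll": 0,"jaw": 0},{"travel": [-3.8,1.7,-1.5],"roll": 0,"jaw": 0},{"travel": [0,0,0],"roll": 0,"jaw": 0},{"travel": [0,0,0],"roll": 0,"jaw": 0}])

```text
clock: 16.15
tool_pos: [0.5303, -0.3002, 0.1349]
orientation: [180.0, -0.0, -173.7]
force: [0.8, 0.4, -3.3]
opening: 0.0237
gripper_force: 30.0
```

Request:
apply_moves(targets=[{"travel": [-0.7,0,1.8],"roll": 0,"jaw": 0},{"travel": [-0.7,0,1.8],"roll": 0,"jaw": 0},{"travel": [0,0,0],"roll": 0,"jaw": 0},{"travel": [0,0,0],"roll": 0,"jaw": 0}])

```text
clock: 16.55
tool_pos: [0.5315, -0.3002, 0.1314]
orientation: [180.0, -0.0, -173.7]
force: [-0.8, -0.4, -1.6]
opening: 0.0239
gripper_force: 30.0
```

Request:
apply_moves(targets=[{"travel": [-0.4,0,1],"roll": 0,"jaw": 0},{"travel": [-0.4,0,1],"roll": 0,"jaw": 0},{"travel": [0,0,0],"roll": 0,"jaw": 0},{"travel": [0,0,0],"roll": 0,"jaw": 0}])

```text
clock: 16.95
tool_pos: [0.5322, -0.3002, 0.1296]
orientation: [-180.0, -0.0, -173.7]
force: [-1.9, -0.3, 3.9]
opening: 0.024
gripper_force: 30.0
```

Request:
apply_moves(targets=[{"travel": [-0.4,0,1],"roll": 0,"jaw": 0},{"travel": [-0.2,0,0.5],"roll": 0,"jaw": 0},{"travel": [0,0,0],"roll": 0,"jaw": 0},{"travel": [0,0,0],"roll": 0,"jaw": 0}])

```text
clock: 17.35
tool_pos: [0.5328, -0.3001, 0.128]
orientation: [-180.0, -0.0, -173.7]
force: [-3.6, -0.6, 4.8]
opening: 0.0239
gripper_force: 30.0
```

```bash
python3 - <<'E'
from m import *
F=[]
g=[]
for _ in range(12): g.append(cv2.cvtColor(ctrl.snapshot("side"),cv2.COLOR_RGB2GRAY).astype(float))
o=ctrl.get_obs();print(o["clock"],o["force"],o["tool_pos"])
g=np.mean(g,0);np.save("a9.npy",g)
def edge(g):
    cols=range(340,358);e=[]
    for c in cols:
        y0=int(120.5+.27*(c-345));p=g[y0-4:y0+7,c];i=np.where((p[:-1]>=142)&(p[1:]<142))[0]
        if len(i):e.append(y0-4+i[0]+(p[i[0]]-142)/(p[i[0]]-p[i[0]+1])-.27*(c-345))
    return np.median(e).round(2)
print("edges rest",edge(np.load("a8.npy")),"bottom",edge(np.load("a5.npy")),"now",edge(g))
print(g[94:114,322:346].round().astype(int))
E
```

```text
17.95 [-4.5425949  -0.37237827  3.93093387] [ 0.53291306 -0.30007278  0.1279648 ]
edges rest 120.0 bottom 122.69 now 121.26
[[162 162 162 162 162 161 160 160 159 146 109  66  50  46  48  50  51  50
   50  46  47  49  50  48]
 [162 162 161 160 159 160 162 163 161 152 127 100  88  92  95  96  93  84
   77  78  85  95  97  97]
 [162 161 161 157 154 158 162 164 163 157 144 131 127 131 135 135 130 121
  115 115 121 132 136 134]
 [162 162 161 156 152 158 163 164 164 159 147 140 136 137 140 140 138 132
  131 130 134 138 140 139]
 [161 162 161 156 152 158 163 164 164 159 148 137 126 116 116 120 123 122
  122 126 131 133 129 125]
 [161 161 160 158 156 162 164 165 164 160 150 141 125 102  97 110 121 123
  125 133 139 141 136 127]
 [162 161 161 159 160 165 164 163 163 160 153 147 137 120 116 128 139 141
  143 145 148 149 146 142]
 [163 163 162 160 160 166 166 163 163 160 153 149 146 138 135 142 148 149
  149 149 150 148 149 149]
 [163 163 162 161 160 164 163 162 162 158 148 142 142 137 135 140 142 142
  143 144 144 144 144 145]
 [164 163 163 160 160 163 163 162 161 154 136 122 117 112 108 114 1
[... 344 characters left out ...]
65 164 162 160 161 163 165 166 165 165 165 165 164 162 160 154 148
  137 124 111  99  90  85]
 [165 165 164 163 160 160 160 162 164 164 165 167 167 165 166 165 164 162
  154 137 117 105  94  85]
 [165 165 165 164 163 162 158 155 155 158 162 166 166 165 166 167 167 162
  150 132 116 109 106 102]
 [165 166 165 166 164 164 159 153 151 152 157 160 163 164 165 165 163 156
  138 119 113 112 112 110]
 [166 166 167 166 166 165 164 161 158 156 159 161 162 160 158 158 158 152
  131 114 112 112 113 113]
 [167 166 165 166 166 167 166 166 164 163 164 165 164 160 156 154 154 148
  130 116 112 113 112 113]
 [165 164 166 168 168 167 167 167 167 167 166 166 166 164 161 160 156 153
  138 123 115 114 113 113]]
```

The platen is about 3.75 mm down by image and about 4.2 mm by force. The gauge is centred to about 3 mm, flush and still gripped, so I'll hand in.

```bash
python3 -c "
from plant import ctrl
print(ctrl.close_job())"
```

```text
the job is handed in; nothing more can be done
None
```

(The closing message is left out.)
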